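# Gauge the depth of a solenoid's guide tube and show the pin under the magnifier

## Task

Check how deep the solenoid's guide tube is: take the depth gauge (the round-handled one with the thin sliding pin at its end) out of the stand, push it straight down the tube until its collar sits on the tube's mouth, then draw it right out without the pin being knocked, so that it keeps its reading. Finish with the gauge still held in the gripper, quite still, level and touching nothing else, its pin tip under the middle of the bench magnifier about 8 cm below the lens, ready to be read; do not put it down. Leave the short plug gauge and the two transformers where they are.

Things in the scene. Friction and masses are not known exactly. Their poses are not given: they have to be found in the camera images.
- gauge_grip (a point): Depth gauge (loose, about 135 g): middle of its round knurled aluminium handle (22 mm across, 75 mm long, 38 mm of it on the collar side of this point). z runs along the gauge away from the tip; straight up at the start. Then follow a steel stop collar (32 mm across, 7 mm thick), a rod (12 mm across, 60 mm long) and a sliding pin (8 mm across, 30 mm out). It balances near the collar.
- gauge_collar (a point): Centre of the underside of the depth gauge's collar, 45 mm from the middle of the handle. The rod starts here and reaches 60 mm on towards the tip. z as for the handle. In the stand this lies 112 mm above the bench, on the stand's deck.
- gauge_tip (a point): The end of the depth gauge's sliding pin, on the axis: 135 mm from the middle of the handle and 90 mm from the collar's underside while the pin is fully out; it comes nearer as the pin is pushed in. z as for the handle.
- gauge_pin (a joint): How far the pin has been pushed into the gauge's rod, m: 0 fully out (at the start), 0.022 fully in. There is no spring: it slides against about 2 N of friction and stays where it is left. When the collar sits on the tube's mouth the pole piece at the bottom of the tube has pushed it in 12 mm (0.012).
- tube_mouth (a point): Solenoid, fixed: centre of the mouth of its upright brass guide tube, 100 mm above the bench; z up. Bore 16 mm, outside 21 mm, 78 mm deep to the flat pole piece. The tube stands 12 mm above a square steel frame (60 by 72 mm) around a taped coil, on an aluminium base 130 by 90 mm.
- reading_spot (a point): Bench magnifier, fixed: the spot where a tip is read, about 80 mm below the lens ring's underside, on the lens axis, 200 mm above the bench. z up; x points to the post. The ring is 128 mm across, 278 to 304 mm above the bench; an arm joins it to the post (18 mm across, 320 mm high), which stands 165 mm from the axis along x on a round foot 140 mm across.
- stand: Gauge stand, fixed: a grey sheet-metal bench 166 mm long (its y axis) and 80 mm wide, deck 112 mm above the bench, with two holes of 15 mm at y = -45 and +45 mm, where the depth gauge and the plug gauge hang by their collars, either way round. Origin at the centre of its underside.
- plug_grip (a point): Bystander, in the stand's other hole: a short plug gauge with a hexagonal steel handle 21 mm across, this point half-way up the handle, 139 mm above the bench; its handle ends 23 mm higher. No pin. To be left alone.
- transformer_a_mid (a point): Bystander: small transformer, black ferrite with yellow tape, 44 by 44 mm and 42 mm high; this point is its middle. To be left alone.
- transformer_b_mid (a point): Bystander: second transformer, 51 by 44 mm and 42 mm high; this point is its middle. To be left alone.
Things that resemble listed ones, but are neither listed nor needed, are in the scene too. Of the things shaped like the part that bears gauge_grip, the aluminium one is meant.

How it is judged (in metres and radians):
On the way, in this order (a step that is already met when the one before it is completed fails the run):
1. the depth gauge stands in the guide tube with its collar down on the mouth and the pin pushed in by the pole piece (z of gauge_collar in the frame of tube_mouth below 0.002 m and horizontal distance between gauge_collar and tube_mouth below 0.004 m and angle between gauge_collar's own z axis and vertical below 0.1 rad and value of joint gauge_pin above 0.0095 m), for 0.2 s.
2. the gauge is drawn right out: its tip is clear above the tube's mouth (z of gauge_tip in the frame of tube_mouth above 0.01 m), for 0.1 s.
At the end, for the whole second after the job is handed in: The gripper holds the gauge still, level within 10 degrees, clear of the magnifier, its tip within 25 mm sideways and 30 mm in height of the spot 80 mm below the lens centre; the pin still reads 9.5 to 14.5 mm pushed in; plug gauge and transformers within 20 mm of their places (horizontal distance between gauge_tip and reading_spot below 0.025 m and z of gauge_tip in the frame of reading_spot between -0.03 and 0.03 m and angle between gauge_collar's own z axis and vertical between 1.396 and 1.745 rad and value of joint gauge_pin between 0.0095 and 0.0145 m and contact force between gauge and the fingers above 1 N and contact force between gauge and magnifier below 0.2 N and linear speed of gauge below 0.02 m/s and distance of each of plug_grip, transformer_a_mid, transformer_b_mid from where it was at the start of the episode below 0.02 m); the arm keeps its last pose, push and grip.
It fails at once if the plug gauge or a transformer is knocked out of its place (distance of any of plug_grip, transformer_a_mid, transformer_b_mid from where it was at the start of the episode above 0.03 m).
It also fails if it takes over 69 s, if anything falls off the work surface, if the arm or the gripper's body presses on something with over 40 N, if the wrist force passes 120 N, or if a joint passes its speed limit or range.

## Robot

A 6-joint arm with a two-finger parallel gripper is mounted at the origin on the work surface. World frame = base frame: x ahead of the robot, y to its left, z up, the work surface at z = 0. Lengths are in mm, angles in rad, forces in N, time in s.
With the tool pointing down it reaches from about 150 to 775 mm from the base axis. Payload 6.1 kg.
Tool frame: the origin (TCP) lies at the very end of the fingers, on their centre line; the grasp point (between the pads) lies 19 mm behind it; z points along the fingers, y is the line along which they close (so a half turn about z gives the same grasp; the last joint's range is limited). The gripper opens to 85 mm and grips with 20 to 120 N. Pads are 22 mm wide; open, the fingers measure 114 mm over their backs; the gripper's body (76 mm by 85 mm) begins 54 mm behind the grasp point. The pads swing forward as they close: fully open they stand 13 mm farther back than shut.
Start: joints at [-1.161, 0.126, -0.04, 1.405, 0, 1.571], TCP at [209.165, -481.516, 231.295] pointing down, gripper open.
Joint ranges: [-2.72, 2.72], [-0.95, 1.95], [-1.27, 1.35], [-1.78, 2.02], [-1.46, 1.47], [-3.14, 3.14]. Speed limits (rad/s): [2.39, 2.39, 3.01, 3.14, 3.14, 3.14].

## Interface

Orientations are given as a unit quaternion [x, y, z, w].
In Python, from bench import ctrl, optics, close_job gives the robot as it stands. The module is installed in compiled form; this text tells all that it offers.
- The arm moves only by the tool apply_moves, never from a script. Its argument "targets" is a list of rows, each a list of 7 numbers: the finger opening in cm, from 0 to 8.54, then the shift along the world's x, y, z in cm, then the turn, a rotation vector about the world's x, y, z in units of 5 degrees (1.0 is 5 degrees). A call has 1 to 10 rows; each row shifts and turns the commanded pose from where the row before left it; what a row does not reach is not made up. A row lasts 1/10 s, in which the tool goes at most 50 mm and 8.59 degrees, less where a joint would pass 70% of its speed; a pose out of reach is approached as far as the arm can. A call is refused whole if a number of a shift passes 5 or a number of a turn 1, either way. A call with a gripper value outside its range is refused whole. The fingers move at their own pace and stop on an object; "newtons" is the grip in N (left out, the last holds). Time passes only in rows, so rows that do not move let the fingers close. It gives the time, the measured TCP pose, the force, the opening and the grip force at its end, in the units of the state.
- ctrl.observe(): the state, without advancing time (a new reading comes with each control period).
- optics.camera(name): name is "scene" or "top"; returns the picture (420x560x3 uint8, blue, green, red); there is no depth.
- optics.camera_model(name): a dict with "fx", "fy", "cx", "cy" (pixels), "camera_from_world" (4x4, takes a point from world to camera coordinates). Camera axes: x right, y down, z forward; pixel columns grow to the right and rows downward; lengths in mm; the calibration is good to about 2 mm. A picture is of the moment at which its call begins. camera_model takes no time and is no camera call.
- close_job(): hands the job in; it is judged then, once.
The state is a dict: "clock": time; "joints": joint angles; "qvel": joint speeds; "joint_torque": joint torques, N m; "ee_pos": TCP position; "eef_rot": TCP orientation; "force": force on the tool from outside, world axes, zero at the start; "wrist_torque": the same for the moment, N m; "finger_gap": finger opening in mm; "finger_force": force on a finger pad.
Only numpy, scipy, OpenCV 4.12 (cv2) and the standard library are available. Lean on these libraries where they do the work, as an engineer would, in place of code of your own. Each camera call takes 0.05 s, during which the arm holds its last target. There are 200 camera calls.

## Working session

There is one attempt and no reset: what is moved stays moved. The work goes in short steps, Python scripts to look and compute and a tool call to move; the robot and the scene stay as the last step left them, time stands still between calls to the robot, and variables do not carry over. Pictures are saved under pics/ and viewed, at most 12 in all, crops included, and the job is handed in when it is done.

Besides the shell and the picture viewer there is one more tool, called after "Request:" as name([rows], argument=value, ...), one row to a line, values as JSON. apply_moves: Moves the arm, as the interface text tells. Its arguments: {"type":"object","properties":{"targets":{"type":"array"},"newtons":{"type":"number"}},"required":["targets"]}

```bash
mkdir -p pics
cat > h.py <<'E'
import numpy as np,cv2
from bench import ctrl,optics,close_job
def snap(n,f,crop=None,s=1):
    im=optics.camera(n)
    cv2.imwrite('pics/raw_'+f,im)
    if crop: x0,y0,x1,y1=crop; im=im[y0:y1,x0:x1]
    cv2.imwrite('pics/'+f,cv2.resize(im,None,fx=s,fy=s,interpolation=cv2.INTER_CUBIC))
def proj(n,p):
    m=optics.camera_model(n);T=np.array(m['camera_from_world']);q=T[:3,:3]@np.array(p,float)+T[:3,3]
    return np.round([m['fx']*q[0]/q[2]+m['cx'],m['fy']*q[1]/q[2]+m['cy']],1)
def atz(n,u,v,z):
    m=optics.camera_model(n);T=np.array(m['camera_from_world']);R=T[:3,:3];c=-R.T@T[:3,3]
    d=R.T@np.array([(u-m['cx'])/m['fx'],(v-m['cy'])/m['fy'],1]);return np.round(c+d*(z-c[2])/d[2],1)
def cam(n):
    T=np.array(optics.camera_model(n)['camera_from_world']);return -T[:3,:3].T@T[:3,3],T[2,:3]
E
python3 - <<'E'
from h import *
snap('scene','s0.png',s=1.4);snap('top','t0.png',s=1.4)
for n in('scene','top'):print(n,cam(n),optics.camera_model(n)['fx'])
print(ctrl.observe())
E
```

```text
scene (array([1466.28338693,   11.70767298,  806.08358992]), array([-0.8210336 , -0.06057279, -0.56765726])) 501.88897889158267
top (array([ 291.93168231,  -53.45836496, 1386.78574825]), array([ 0.17098927,  0.01067446, -0.98521507])) 525.1273729432411
{'clock': 0.1, 'joints': array([-1.16097424e+00,  1.26308592e-01, -4.05176369e-02,  1.40540765e+00,
        9.38934143e-06,  1.57081323e+00]), 'qvel': array([-0.00022535, -0.00200705,  0.00404355, -0.00086224, -0.00072583,
       -0.00025498]), 'joint_torque': array([ 2.41875996e-04, -4.36904991e+01,  3.53604627e+01,  1.37099787e-02,
        9.47352464e-05,  1.34872465e-06]), 'ee_pos': array([ 209.03614879, -481.17781743,  230.60729949]), 'eef_rot': array([ 9.79080557e-01,  2.03471734e-01, -1.41666343e-04, -7.04693835e-04]), 'force': array([ 0.26972807, -0.12869065, -0.41923066]), 'wrist_torque': array([-0.01764416,  0.00914838,  0.0203489 ]), 'finger_force': 0.0, 'finger_gap': 85.721492467919}
```

View pics/s0.png

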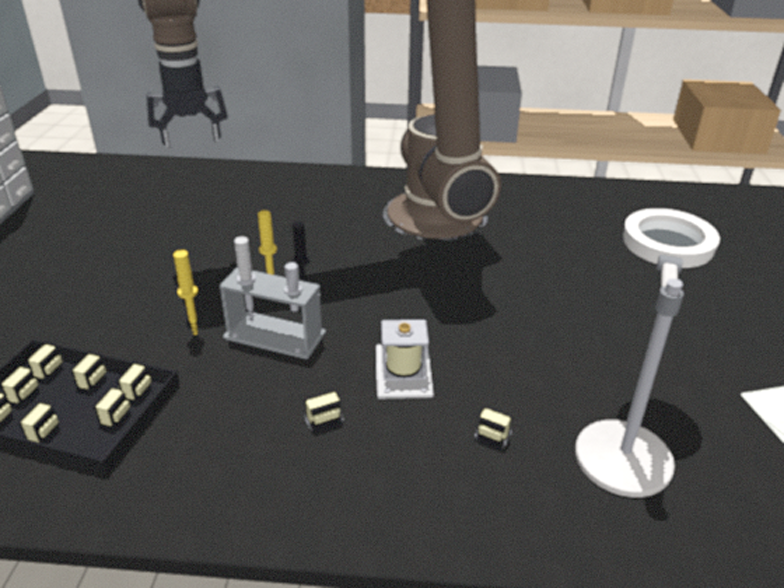

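View pics/t0.png

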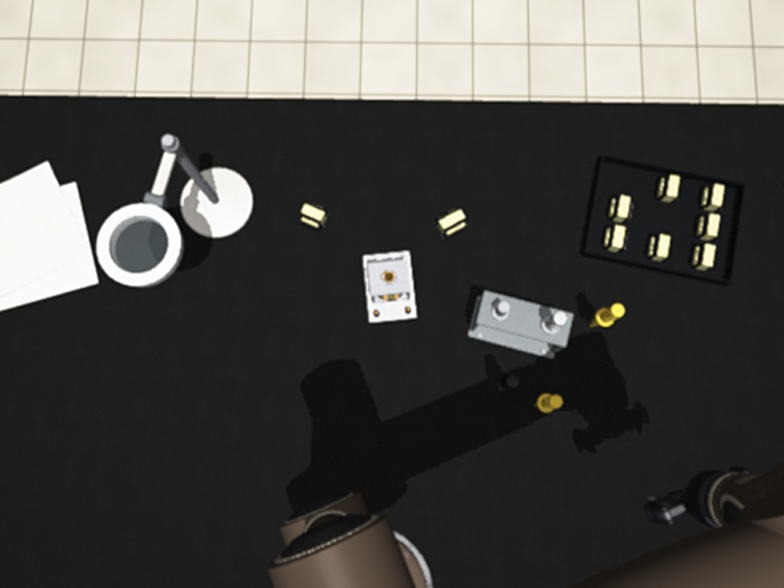

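The scene has four gauge-shaped things, at scene-view pixels (1.4x picture):
- the tall aluminium one in the stand, (244,260)
- two yellow ones, (185,278) and (267,240)
- a dark one, (299,240)

The short plug is at (292,280). I choose the aluminium one in the stand, and check it in one close crop.

Run:
```python
from h import *
s=cv2.imread('pics/raw_s0.png');t=cv2.imread('pics/raw_t0.png')
R=lambda i,x0,y0,x1,y1,f:cv2.resize(i[y0:y1,x0:x1],None,fx=f,fy=f,interpolation=cv2.INTER_CUBIC)
a=R(s,150,160,250,260,4);b=R(s,260,220,320,290,4)  # 400x400, 240x280
c=R(t,330,200,430,260,4);d=R(t,255,175,305,235,4) #400x240,200x240
o=np.zeros((600,800,3),np.uint8)
o[:300,:400]=a[:300];o[:280,400:640]=b;o[310:550,:400]=c;o[310:550,400:600]=d
cv2.imwrite('pics/c1.png',o)
m=R(t,65,90,185,210,2);o[310:310+240,600:800]=m[:, :200]
cv2.imwrite('pics/c1.png',o)
```

```text
(no output)
```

View pics/c1.png

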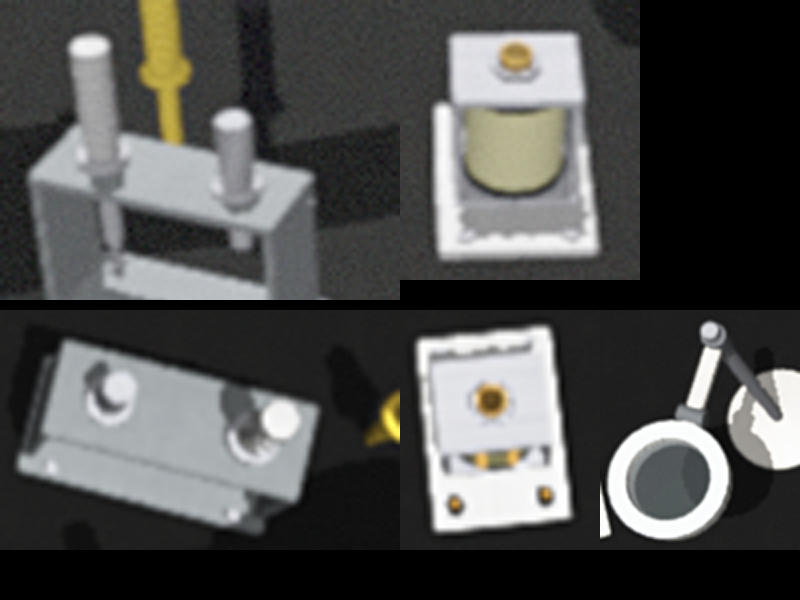

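Run:
```python
from h import *
print('gauge',atz('top',400.3,227.4,194.5),atz('scene',172.5,171.5,194.5))
print('plug',atz('top',360,219.9,162),atz('scene',150+232/4,160+119/4,162))
print('tube',atz('top',277.7,197.5,100),atz('scene',288.75,233.5,100))
print('ring',atz('top',99.5,175,300),atz('scene',671/1.4,237/1.4,295))
print('post',atz('top',121.5,101.5,320),atz('scene',674/1.4,287/1.4,320))
print('foot',atz('top',217/1.4,203/1.4,8),atz('scene',625/1.4,457/1.4,8))
print('deckcorners',[atz('top',330+x/4,200+(y-310)/4,112) for x,y in((65,341),(320,403),(296,500),(45,435))])
for n,u,v in(('blk',510,381),('yel',547,402),('yel2',615,311)):print(n,atz('top',u/1.4,v/1.4,150))
for n,u,v in(('ta',313,215),('tb',453,222)):print(n,atz('top',u/1.4,v/1.4,42))
```

```text
gauge [ 474.4 -318.1  194.5] [ 480.4 -316.9  194.5]
plug [ 495.9 -230.8  162. ] [ 500.2 -230.9  162. ]
tube [560.1 -34.7 100. ] [567.6 -35.6 100. ]
ring [562.1 343.6 300. ] [570.7 343.  295. ]
post [720.1 301.  320. ] [736.6 301.4 320. ]
foot [721.1 304.4   8. ] [729.  305.4   8. ]
deckcorners [array([ 534.1, -204.5,  112. ]), array([ 497.7, -360.4,  112. ]), array([ 437.7, -344.2,  112. ]), array([ 475.4, -191.9,  112. ])]
blk [ 374.  -241.2  150. ]
yel [ 340.1 -302.3  150. ]
yel2 [ 495.2 -420.8  150. ]
ta [689.3 111.8  42. ]
tb [ 679.1 -153.6   42. ]
```

The crop confirms the tall round aluminium handle with collar, rod and thin pin in the stand. Its handle top is at crop pixel (90,46), with the hex plug beside it at (232,119). The tube mouth is at (515,55). I'm moving above the gauge.

Request:
apply_moves([
  [8.5,3.33,2.05,0,0,0,0.82],
  [8.5,3.33,2.05,0,0,0,0.82],
  [8.5,3.33,2.05,0,0,0,0.82],
  [8.5,3.33,2.05,0,0,0,0.82],
  [8.5,3.33,2.05,0,0,0,0.82],
  [8.5,3.33,2.05,0,0,0,0.82],
  [8.5,3.33,2.05,0,0,0,0.82],
  [8.5,3.33,2.05,0,0,0,0.82],
  [8.5,0,0,0,0,0,0],
  [8.5,0,0,0,0,0,0],
])

```text
clock: 1.1
ee_pos: [475.8, -316.9, 230.5]
eef_rot: [0.882, 0.472, -0.001, -0.001]
force: [-1.0, 0.0, 0.3]
finger_gap: 84.8
finger_force: 0.0
```

Run:
```python
from h import *
o=ctrl.observe();print(o['ee_pos'],o['eef_rot'],o['joints'],o['force'])
p=o['ee_pos'];print(proj('top',p),proj('scene',p),proj('scene',[476,-318,194]),proj('top',[476,-318,194]))
s=optics.camera('scene');t=optics.camera('top')
R=lambda i,x0,y0,x1,y1,f:cv2.resize(i[y0:y1,x0:x1],None,fx=f,fy=f,interpolation=cv2.INTER_CUBIC)
cv2.imwrite('pics/c2.png',np.hstack([R(s,125,100,225,240,4),R(t,350,170,450,310,4)]))
```

```text
[ 475.78173639 -316.91157861  230.54638013] [ 8.81515709e-01  4.72154005e-01 -5.30625761e-04 -6.06803338e-04] [-5.87413085e-01  2.16625177e-01  6.75143766e-02  1.42325638e+00
 -3.62630272e-04  1.57071409e+00] [-0.97042055  0.03502859  0.2501299 ]
[403.3 224.4] [171.3 157.1] [172.6 170.7] [400.2 226.7]
```

View pics/c2.png

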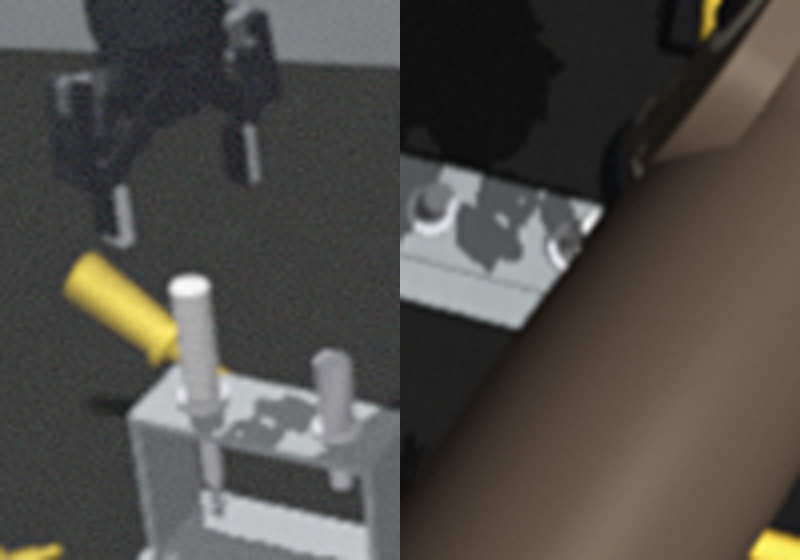

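The open fingers straddle the aluminium gauge: tips at crop (122,245) and (250,182), gauge top at (190,285). The free-standing yellow look-alikes seem to be toppling. I'll wait briefly and look again before descending.

Request:
apply_moves([
  [8.5,0,-0.1,0,0,0,0],
  [8.5,0,0,0,0,0,0],
  [8.5,0,0,0,0,0,0],
  [8.5,0,0,0,0,0,0],
  [8.5,0,0,0,0,0,0],
  [8.5,0,0,0,0,0,0],
  [8.5,0,0,0,0,0,0],
  [8.5,0,0,0,0,0,0],
])

```text
clock: 2.0
ee_pos: [475.6, -318.5, 231.3]
eef_rot: [0.882, 0.472, 0.0, -0.0]
force: [-0.4, 0.4, -0.3]
finger_gap: 84.9
finger_force: 0.0
```

Run:
```python
from h import *
s=optics.camera('scene');t=optics.camera('top')
R=lambda i,x0,y0,x1,y1,f:cv2.resize(i[y0:y1,x0:x1],None,fx=f,fy=f,interpolation=cv2.INTER_CUBIC)
cv2.imwrite('pics/c3.png',np.hstack([R(s,60,90,260,290,2.5),R(t,320,170,435,370,2.5)]))
```

```text
(no output)
```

View pics/c3.png

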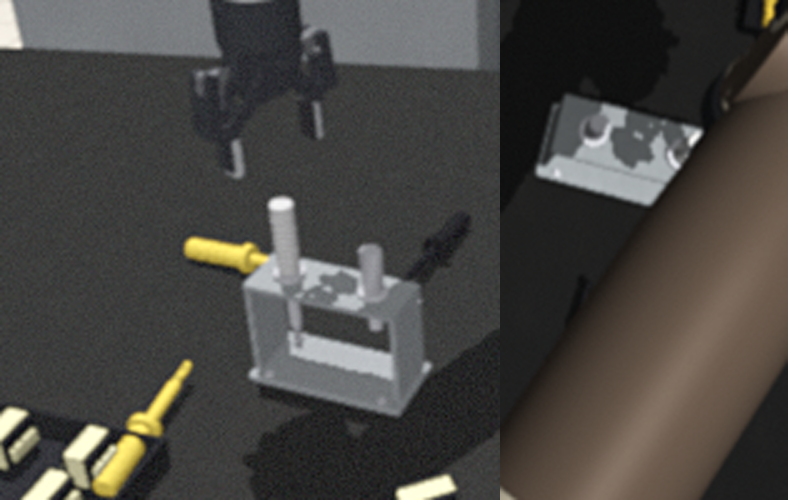

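All three free-standing look-alikes (two yellow at (225,250) and (140,430), dark at (440,245)) now lie on the bench. The aluminium gauge at (282,205), the plug and the stand haven't moved. I'll descend and grip.

Request:
apply_moves([
  [8.5,0,0,-2,0,0,0],
  [8.5,0,0,-2,0,0,0],
  [8.5,0,0,-2,0,0,0],
  [8.5,0,0,-1.5,0,0,0],
  [8.5,0,0,-1.2,0,0,0],
  [8.5,0,0,-0.6,0,0,0],
  [8.5,0,0,0,0,0,0],
  [5,0,0,0,0,0,0],
  [4,0,0,0,0,0,0],
  [3,0,0,0,0,0,0],
], newtons=60)

```text
clock: 3.1
ee_pos: [475.9, -318.7, 139.1]
eef_rot: [0.882, 0.472, 0.0, 0.001]
force: [-0.8, 0.7, -0.9]
finger_gap: 43.4
finger_force: 0.0
```

Request:
apply_moves([
  [2.6,0,0,0,0,0,0],
  [2.3,0,0,0,0,0,0],
  [2.0,0,0,0,0,0,0],
  [1.5,0,0,0,0,0,0],
  [1.0,0,0,0,0,0,0],
  [1.0,0,0,0,0,0,0],
  [1.0,0,0,0,0,0,0],
  [1.0,0,0,0,0,0,0],
], newtons=60)

```text
clock: 3.9
ee_pos: [475.9, -318.8, 138.8]
eef_rot: [0.882, 0.472, 0.0, 0.0]
force: [1.3, -1.1, 5.9]
finger_gap: 20.9
finger_force: 58.4
```

Request:
apply_moves([
  [1,0,0,0.5,0,0,0],
  [1,0,0,1.5,0,0,0],
  [1,0,0,2,0,0,0],
  [1,0,0,2,0,0,0],
  [1,0,0,2,0,0,0],
  [1,0,0,2,0,0,0],
  [1,0,0,2,0,0,0],
  [1,0,0,2,0,0,0],
  [1,0,0,2,0,0,0],
  [1,0,0,0.5,0,0,0],
], newtons=80)

```text
clock: 4.9
ee_pos: [475.6, -318.6, 304.8]
eef_rot: [0.882, 0.472, 0.0, 0.0]
force: [1.8, -1.0, -1.3]
finger_gap: 20.2
finger_force: 79.0
```

Request:
apply_moves([
  [1,0,1,0.5,0,0,0.3],
  [1,0.9,2.8,0,0,0,0.6],
  [1,0.9,2.8,0,0,0,0.6],
  [1,0.9,2.8,0,0,0,0.6],
  [1,0.9,2.8,0,0,0,0.6],
  [1,0.9,2.8,0,0,0,0.6],
  [1,0.9,2.8,0,0,0,0.6],
  [1,0.9,2.8,0,0,0,0.6],
  [1,0.9,2.8,0,0,0,0.6],
  [1,0.9,2.8,0,0,0,0.6],
])

```text
clock: 5.9
ee_pos: [555.9, -54.6, 307.0]
eef_rot: [0.737, 0.675, -0.001, -0.001]
force: [0.5, -1.2, -1.0]
finger_gap: 20.3
finger_force: 78.9
```

Request:
apply_moves([
  [1,0.5,1.5,0,0,0,0.3],
  [1,0,0.6,-1,0,0,0],
  [1,0,0,-2,0,0,0],
  [1,0,0,-2,0,0,0],
  [1,0,0,0,0,0,0],
  [1,0,0,0,0,0,0],
  [1,0,0,0,0,0,0],
])

```text
clock: 6.6
ee_pos: [561.7, -36.0, 259.2]
eef_rot: [0.73, 0.683, 0.0, 0.0]
force: [0.3, 0.9, -0.7]
finger_gap: 20.3
finger_force: 78.9
```

Run:
```python
from h import *
o=ctrl.observe();print(o['ee_pos'],o['eef_rot'],o['joints'],o['finger_gap'])
p=o['ee_pos'];q=[562,-35,100];tip=p-[0,0,117]
for n in('scene','top'):print(n,proj(n,tip),proj(n,p-[0,0,27]),proj(n,q))
s=optics.camera('scene');t=optics.camera('top')
R=lambda i,x0,y0,x1,y1,f:cv2.resize(i[y0:y1,x0:x1],None,fx=f,fy=f,interpolation=cv2.INTER_CUBIC)
cv2.imwrite('pics/c4.png',np.hstack([R(s,240,140,340,290,4),R(t,240,150,340,300,4)]))
```

```text
[561.66470149 -36.02216338 259.20518116] [7.29993338e-01 6.83454028e-01 3.37517213e-04 4.51573542e-04] [-6.39804740e-02  2.00144304e-01  1.09703184e-01  1.47923479e+00
 -1.26559559e-04  1.57264420e+00] 20.32999136077165
scene [289.2 217. ] [290.1 183. ] [289.2 232. ]
top [278.  193.3] [277.6 184.8] [277.8 196.8]
```

View pics/c4.png

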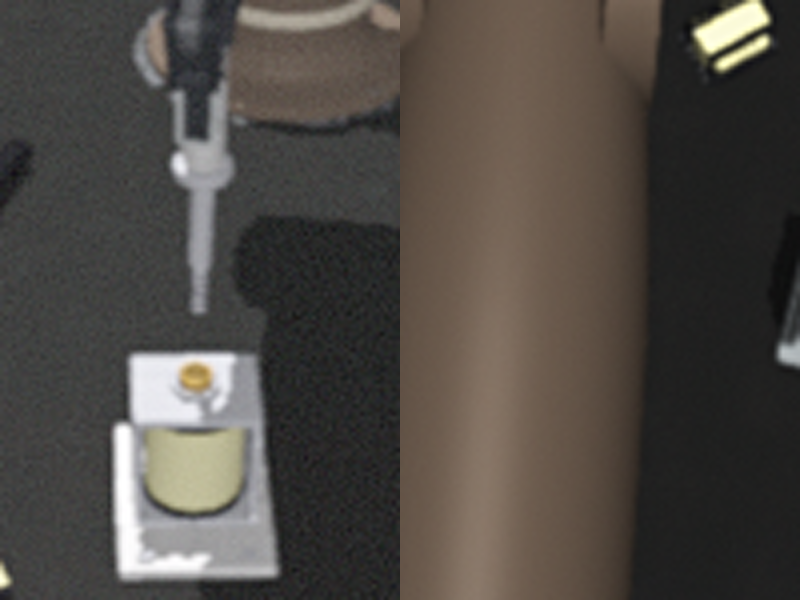

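The scene view shows the gauge straight, its tip at crop (199,312) above the mouth at (196,375). The arm hides the top view. I'll lower to about 6 mm above the mouth and look closely.

Request:
apply_moves([
  [1,0.1,-0.05,-1,0,0,0],
  [1,0,0,-1,0,0,0],
  [1,0,0,-1,0,0,0],
  [1,0,0,-0.5,0,0,0],
  [1,0,0,0,0,0,0],
  [1,0,0,0,0,0,0],
  [1,0,0,0,0,0,0],
])

```text
clock: 7.4
ee_pos: [562.7, -36.0, 223.7]
eef_rot: [0.73, 0.684, 0.0, 0.0]
force: [-0.7, 0.4, -1.6]
finger_gap: 20.2
finger_force: 78.9
```

Run:
```python
from h import *
o=ctrl.observe();print(o['ee_pos'],o['force'])
p=o['ee_pos'];tip=p-[0,0,117]
X0,Y0=270,205
pr=lambda q:np.round((proj('scene',q)-[X0,Y0])*15,0)
print('tip',pr(tip),'tip front edge',pr(tip+[4,0,0]),'mouth if right under',pr([p[0],p[1],100]),'front/back outer',pr([p[0]+10.5,p[1],100]),pr([p[0]-10.5,p[1],100]))
print('px/mm',pr(tip+[1,0,0])-pr(tip+[-9,0,0]),pr(tip+[0,5,0])-pr(tip+[0,-5,0]))
im=np.mean([optics.camera('scene')[Y0:Y0+40,X0:X0+40].astype(float) for _ in range(6)],0).astype(np.uint8)
cv2.imwrite('pics/c5.png',cv2.resize(im,None,fx=15,fy=15,interpolation=cv2.INTER_CUBIC))
```

```text
[562.74269253 -36.00112917 223.73376771] [-0.69548442  0.399147   -1.59277201]
tip [282. 372.] tip front edge [280. 389.] mouth if right under [280. 408.] front/back outer [276. 450.] [285. 366.]
px/mm [-5. 40.] [66.  5.]
```

View pics/c5.png

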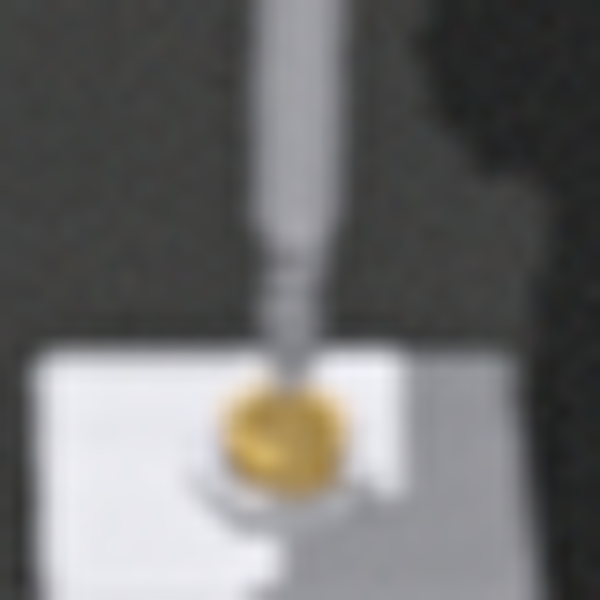

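The tip is at (290,378) and the brass mouth spans x 222–347, its back edge at y≈380. The gauge is lined up, apart from a shift of about 1 mm to −y. I'll enter the tube slowly and watch the force.

Request:
apply_moves([
  [1,0,-0.08,0,0,0,0],
  [1,0,0,-0.4,0,0,0],
  [1,0,0,-0.4,0,0,0],
  [1,0,0,-0.4,0,0,0],
  [1,0,0,-0.2,0,0,0],
  [1,0,0,0,0,0,0],
  [1,0,0,0,0,0,0],
])

```text
clock: 8.4
ee_pos: [562.5, -36.8, 209.3]
eef_rot: [0.73, 0.684, -0.0, -0.0]
force: [-0.7, 0.2, -1.3]
finger_gap: 20.3
finger_force: 78.9
```

Run:
```python
from h import *
o=ctrl.observe();print(o['ee_pos'],o['force'],o['wrist_torque'])
p=o['ee_pos'];tip=p-[0,0,117]
X0,Y0=270,205
im=np.mean([optics.camera('scene')[Y0:Y0+40,X0:X0+40].astype(float) for _ in range(6)],0).astype(np.uint8)
cv2.imwrite('pics/c6.png',cv2.resize(im,None,fx=15,fy=15,interpolation=cv2.INTER_CUBIC))
o=ctrl.observe();print(o['force'],o['wrist_torque'])
```

```text
[562.52464978 -36.78542496 209.27416922] [-0.72237491  0.24325276 -1.30845029] [ 0.01949144 -0.01342003 -0.03158273]
[-0.46482517  0.65835501 -0.22910234] [0.03001857 0.04356875 0.00826311]
```

View pics/c6.png

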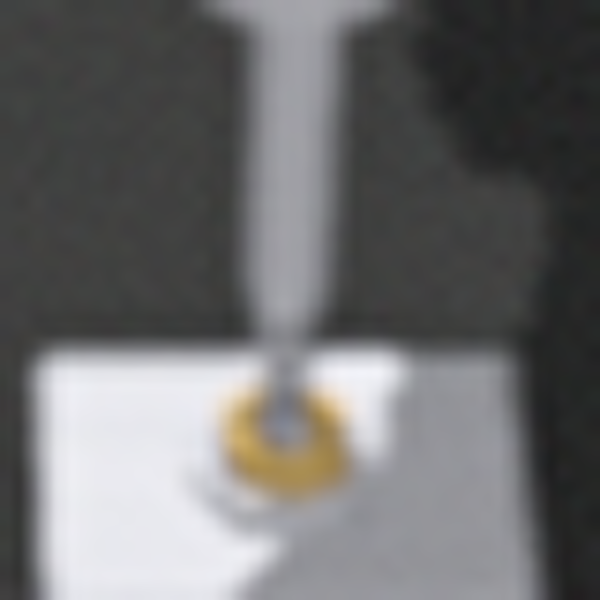

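The pin enters the bore at (285,440), centred with no force. I'll continue until the rod enters.

Request:
apply_moves([
  [1,0,0,-0.6,0,0,0],
  [1,0,0,-0.6,0,0,0],
  [1,0,0,-0.6,0,0,0],
  [1,0,0,-0.4,0,0,0],
  [1,0,0,-0.3,0,0,0],
  [1,0,0,-0.2,0,0,0],
  [1,0,0,0,0,0,0],
])

```text
clock: 9.4
ee_pos: [562.5, -36.8, 182.0]
eef_rot: [0.73, 0.684, -0.0, -0.0]
force: [-0.2, -0.2, -1.9]
finger_gap: 20.4
finger_force: 78.9
```

Request:
apply_moves([
  [1,0,0,-0.4,0,0,0],
  [1,0,0,-0.5,0,0,0],
  [1,0,0,-0.5,0,0,0],
  [1,0,0,-0.5,0,0,0],
  [1,0,0,-0.5,0,0,0],
  [1,0,0,-0.4,0,0,0],
  [1,0,0,-0.3,0,0,0],
  [1,0,0,0,0,0,0],
])

```text
clock: 10.2
ee_pos: [562.3, -36.8, 150.8]
eef_rot: [0.73, 0.684, -0.0, -0.0]
force: [-0.8, -0.4, -1.5]
finger_gap: 20.2
finger_force: 78.9
```

Request:
apply_moves([
  [1,0,0,-0.5,0,0,0],
  [1,0,0,-0.5,0,0,0],
  [1,0,0,-0.4,0,0,0],
  [1,0,0,-0.3,0,0,0],
  [1,0,0,-0.2,0,0,0],
  [1,0,0,-0.1,0,0,0],
  [1,0,0,0,0,0,0],
  [1,0,0,0,0,0,0],
])

```text
clock: 11.0
ee_pos: [562.6, -36.8, 131.2]
eef_rot: [0.73, 0.684, -0.0, -0.0]
force: [0.3, -0.1, -1.5]
finger_gap: 20.3
finger_force: 79.0
```

Request:
apply_moves([
  [1,0,0,-0.15,0,0,0],
  [1,0,0,-0.15,0,0,0],
  [1,0,0,-0.1,0,0,0],
  [1,0,0,0,0,0,0],
  [1,0,0,0,0,0,0],
])

```text
clock: 11.5
ee_pos: [562.6, -36.8, 127.1]
eef_rot: [0.73, 0.684, -0.0, -0.0]
force: [0.5, -0.1, -0.7]
finger_gap: 20.4
finger_force: 79.1
```

Run:
```python
from h import *
o=ctrl.observe();print(o['ee_pos'],o['force'],o['wrist_torque'])
X0,Y0=260,190
im=np.mean([optics.camera('scene')[Y0:Y0+60,X0:X0+60].astype(float) for _ in range(6)],0).astype(np.uint8)
cv2.imwrite('pics/c7.png',cv2.resize(im,None,fx=10,fy=10,interpolation=cv2.INTER_CUBIC))
o=ctrl.observe();print(o['force'],o['wrist_torque'])
```

```text
[562.56921046 -36.81944081 127.14550311] [ 0.49754805 -0.08854871 -0.66868451] [ 0.02732209 -0.10290018 -0.00889556]
[ 0.1182501   0.77936054 -1.26799021] [-0.02126412 -0.05270786 -0.0073855 ]
```

View pics/c7.png

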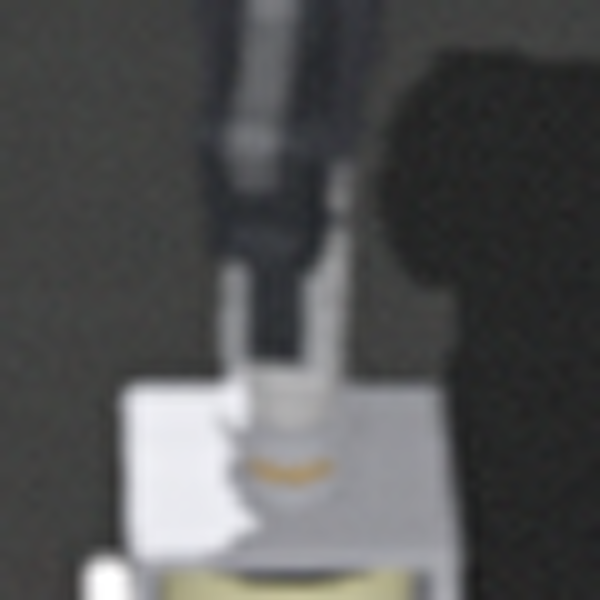

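The collar at (290,430) is almost on the brass mouth, visible at (290,470). I'll press gently until it seats.

Request:
apply_moves([
  [1,0,0,-0.05,0,0,0],
  [1,0,0,-0.05,0,0,0],
  [1,0,0,0,0,0,0],
  [1,0,0,0,0,0,0],
])

```text
clock: 12.2
ee_pos: [562.6, -36.8, 126.8]
eef_rot: [0.73, 0.684, 0.0, 0.0]
force: [-2.4, 0.0, 5.5]
finger_gap: 20.4
finger_force: 79.6
```

Request:
apply_moves([
  [1,0,0,-0.05,0,0,0],
  [1,0,0,-0.05,0,0,0],
  [1,0,0,0,0,0,0],
  [1,0,0,0,0,0,0],
])

```text
clock: 12.6
ee_pos: [562.6, -36.8, 126.8]
eef_rot: [0.73, 0.684, 0.0, 0.0]
force: [-4.5, 0.3, 11.7]
finger_gap: 20.6
finger_force: 80.3
```

The collar is seated: z stopped at 126.8 and the force rose to 12 N. I'll hold briefly, then draw straight up.

Request:
apply_moves([
  [1,0,0,0,0,0,0],
  [1,0,0,0,0,0,0],
  [1,0,0,0,0,0,0],
  [1,0,0,0.2,0,0,0],
  [1,0,0,0.5,0,0,0],
  [1,0,0,1,0,0,0],
  [1,0,0,1,0,0,0],
  [1,0,0,1,0,0,0],
  [1,0,0,1,0,0,0],
  [1,0,0,1,0,0,0],
])

```text
clock: 13.6
ee_pos: [562.7, -36.8, 183.4]
eef_rot: [0.73, 0.684, 0.0, 0.0]
force: [-0.0, -0.1, -2.1]
finger_gap: 19.8
finger_force: 79.0
```

Request:
apply_moves([
  [1,0,0,1,0,0,0],
  [1,0,0,1,0,0,0],
  [1,0,0,1,0,0,0],
  [1,0,0,1,0,0,0],
  [1,0,0,1,0,0,0],
  [1,0,0,1,0,0,0],
  [1,0,0,1,0,0,0],
  [1,0,0,1,0,0,0],
  [1,0,0,0.5,0,0,0],
  [1,0,0,0,0,0,0],
])

```text
clock: 14.6
ee_pos: [563.0, -36.9, 268.2]
eef_rot: [0.73, 0.684, 0.0, 0.001]
force: [-0.1, 0.6, -2.1]
finger_gap: 20.1
finger_force: 79.0
```

Run:
```python
from h import *
o=ctrl.observe();print(o['ee_pos'],o['force'],o['joints'])
p=o['ee_pos']
X0,Y0=260,150
pr=lambda q:np.round((proj('scene',q)-[X0,Y0]+.5)*6-.5)
print('tip78',pr(p-[0,0,105]),'tip90',pr(p-[0,0,117]),'collar',pr(p-[0,0,27]))
im=np.mean([optics.camera('scene')[Y0:Y0+100,X0:X0+60].astype(float) for _ in range(6)],0).astype(np.uint8)
cv2.imwrite('pics/c8.png',cv2.resize(im,None,fx=6,fy=6,interpolation=cv2.INTER_CUBIC))
```

```text
[562.96165302 -36.8507121  268.22624877] [-0.13318865  0.64202162 -2.08652636] [-6.53681670e-02  2.04191673e-01  1.34464978e-01  1.49963331e+00
  5.28178101e-06  1.57036734e+00]
tip78 [176. 360.] tip90 [175. 386.] collar [181. 181.]
```

View pics/c8.png

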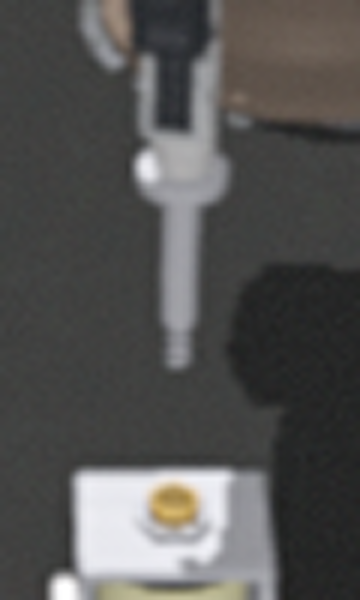

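The gauge is out with the pin shortened: tip at (177,367), against a predicted 360 if pushed in and 386 if fully out. Now I'll tilt it level, away from the magnifier.

Request:
apply_moves([
  [1,0,0,0.5,-0.03,-0.5,0],
  [1,0,0,0.5,-0.06,-0.95,0],
  [1,0,0,0,-0.06,-0.95,0],
  [1,0,0,0,-0.06,-0.95,0],
  [1,0,0,0,-0.06,-0.95,0],
  [1,0,0,0,-0.06,-0.95,0],
  [1,0,0,0,-0.06,-0.95,0],
  [1,0,0,0,-0.06,-0.95,0],
  [1,0,0,0,-0.06,-0.95,0],
  [1,0,0,0,0,0,0],
])

```text
clock: 15.9
ee_pos: [559.2, -36.6, 273.5]
eef_rot: [0.685, 0.642, 0.236, 0.251]
force: [-0.8, 0.6, -2.1]
finger_gap: 20.2
finger_force: 79.0
```

Run:
```python
from h import *
from scipy.spatial.transform import Rotation as R
o=ctrl.observe();print(o['ee_pos'],o['force'],o['joints'],R.from_quat(o['eef_rot']).as_matrix()[:,2])
```

```text
[559.16854461 -36.61090439 273.52768333] [-0.84064792  0.62141737 -2.12723742] [-0.06666259 -0.3541238  -0.59497096  0.62540734  0.00243125  1.56995536] [ 0.64640627 -0.0407184  -0.76190613]
```

```bash
cat > ik.py <<'E'
import numpy as np
from scipy.optimize import least_squares
D=[(209.036,-481.178,230.607,.126309,-.0405176,1.405408),(475.78,-316.91,230.546,.216625,.0675144,1.423256),
(561.66,-36.02,259.205,.200144,.109703,1.479235),(562.96,-36.85,268.226,.2041917,.134465,1.499633),(559.17,-36.61,273.53,-.3541238,-.594971,.625407)]
D=np.array(D);r=np.hypot(D[:,0],D[:,1]);z=D[:,2];J=D[:,3:]
def fk(p,J):
    h,A,B,c,T=p;J=np.atleast_2d(J);a=J[:,0];b=a-J[:,1];f=b+J[:,2]
    return A*np.sin(a)+B*np.cos(b+c)+T*np.cos(f), h+A*np.cos(a)-B*np.sin(b+c)-T*np.sin(f)
best=min((least_squares(lambda p:np.r_[fk(p,J)[0]-r,fk(p,J)[1]-z],[h,A,400,c,250],bounds=([0,150,150,-1,100],[400,700,700,1,450])) for h in(100,200) for A in(300,450) for c in(-.2,.2)),key=lambda s:s.cost)
p=best.x
if __name__=='__main__':
    print(p,best.cost,best.fun)
    for R in(555,540,570):
      for Z in(200,215,225,270):
        for pit in(0,.15):
          s=least_squares(lambda q:np.r_[np.array(fk(p,[q[0],q[1],pit-q[0]+q[1]])).ravel()-[R,Z]],[-.7,-1.],bounds=([-.95,-1.27],[1.9,1.35]))
          print(R,Z,pit,s.x.round(2),(pit-s.x[0]+s.x[1]).round(2),s.cost.round(2))
E
python3 ik.py
```

```text
[ 1.43478085e+02  5.31008778e+02  4.58379314e+02 -1.74809406e-01
  4.43308892e+02] 5.811343893722213e-06 [-1.97311847e-03  1.09786361e-03  1.83194050e-03 -1.36764942e-03
  3.30240411e-04  3.25524185e-04  5.05665918e-04  1.00289312e-04
 -2.80707303e-05 -9.03408644e-04]
555 200 0 [ 0.06 -1.27] -1.33 7002.62
555 200 0.15 [-0.28 -1.27] -0.84 2749.77
555 215 0 [-0.04 -1.27] -1.23 6148.71
555 215 0.15 [-0.34 -1.27] -0.78 1983.85
555 225 0 [-0.1  -1.27] -1.17 5538.2
555 225 0.15 [-0.37 -1.27] -0.75 1526.14
555 270 0 [-0.32 -1.27] -0.95 2794.08
555 270 0.15 [-0.49 -1.27] -0.63 165.56
540 200 0 [ 0.   -1.27] -1.27 8649.1
540 200 0.15 [-0.35 -1.27] -0.77 3538.14
540 215 0 [-0.11 -1.27] -1.16 7595.71
540 215 0.15 [-0.4  -1.27] -0.72 2613.67
540 225 0 [-0.17 -1.27] -1.1 6850.45
540 225 0.15 [-0.44 -1.27] -0.68 2057.98
540 270 0 [-0.39 -1.27] -0.88 3551.85
540 270 0.15 [-0.55 -1.27] -0.57 327.3
570 200 0 [ 0.11 -1.27] -1.38 5490.94
570 200 0.15 [-0.22 -1.27] -0.9 2015.95
570 215 0 [ 0.02 -1.27] -1.29 4805.6
570 215 0.15 [-0.28 -1.27] -0.84 1401.95
570 225 0 [-0.04 -1.27] -1.23 4312.3
570 225 0.15 [-0.31 -1.27] -0.81 1039.76
570 270 0 [-0.25 -1.27] -1.02 2078.41
570 270 0.15 [-0.44 -1.27] -0.68 50.77
```

The planar fit shows a radial level pose isn't reachable, so I'll use joint 5 and point the tool sideways (u at azimuth about 68°). A small yaw move will identify the wrist offset.

Request:
apply_moves([
  [1,0,0,0,0,0,0.5],
  [1,0,0,0,0,0,1],
  [1,0,0,0,0,0,1],
  [1,0,0,0,0,0,1],
  [1,0,0,0,0,0,0.5],
  [1,0,0,0,0,0,0],
  [1,0,0,0,0,0,0],
])

```text
clock: 16.6
ee_pos: [563.0, -37.2, 277.4]
eef_rot: [0.563, 0.75, 0.277, 0.207]
force: [0.3, 0.2, -1.2]
finger_gap: 20.3
finger_force: 79.0
```

```bash
cat > fk6.py <<'E'
import numpy as np
from ik import p
from scipy.spatial.transform import Rotation as R
h,A,B,c,T=p
def fk6(q,d,s5=1):
    a=q[1];b=a-q[2];f=b+q[3]
    er=np.array([np.cos(q[0]),np.sin(q[0]),0]);et=np.array([-er[1],er[0],0]);ez=np.array([0,0,1.])
    j4=er*(A*np.sin(a)+B*np.cos(b+c))+ez*(h+A*np.cos(a)-B*np.sin(b+c))
    fw=er*np.cos(f)-ez*np.sin(f); u=np.cos(q[4])*fw+s5*np.sin(q[4])*et
    return j4+d*fw+(T-d)*u,u,j4
E
python3 - <<'E'
from fk6 import *
from bench import ctrl
from scipy.optimize import least_squares
o=ctrl.observe();q=o['joints'];x=o['ee_pos'];M=R.from_quat(o['eef_rot']).as_matrix()
print(x,q.round(3),M.round(3),o['force'])
for s in(1,-1):
    r=least_squares(lambda v:fk6(q,v[0],s)[0]-x,[120]);print(s,r.x,r.fun,fk6(q,r.x[0],s)[1])
E
```

```text
[563.03293707 -37.22156841 277.43565217] [-0.236 -0.298 -0.538  0.692  0.33   1.162] [[-0.279  0.73   0.623]
 [ 0.96   0.211  0.183]
 [ 0.002  0.65  -0.76 ]] [ 0.26823439  0.19096398 -1.19956344]
1 [147.80916303] [ 0.00146845 -0.00044406  0.00179194] [ 0.62329995  0.1828219  -0.76031133]
-1 [722.90062645] [ 16.71142576  -9.32149983 -24.87730865] [ 0.47171438 -0.44655595 -0.76031133]
```

```bash
cat >> fk6.py <<'E'
d=147.81
def full(q,sg):
    x,u,j4=fk6(q,d);f=q[1]-q[2]+q[3]
    er=np.array([np.cos(q[0]),np.sin(q[0]),0]);n=er*np.sin(f)+np.array([0,0,np.cos(f)]);e=np.cross(u,n)
    y=n*np.sin(q[5])+sg*e*np.cos(q[5]);return x,np.column_stack([np.cross(y,u),y,u])
def goal(az,tip,q0,tl=105):
    from scipy.optimize import least_squares
    a=np.radians(az);u=np.array([np.cos(a),np.sin(a),0])
    lo=[-2.7,-.93,-1.24,-1.76,-1.44];hi=[2.7,1.9,1.33,2.0,1.45]
    s=least_squares(lambda q:np.r_[fk6(q,d)[0]+tl*u-tip,300*(fk6(q,d)[1]-u)],np.clip([-.1,-.3,-.9,-.6,1.2],lo,hi),bounds=(lo,hi))
    return s.x,s.cost
E
python3 - <<'E'
from fk6 import *
from bench import ctrl
o=ctrl.observe();q=o['joints'];M=R.from_quat(o['eef_rot']).as_matrix()
for sg in(1,-1):print(sg,np.abs(full(q,sg)[1]-M).max())
for az in(56,60,64,68,72,76):
    g,c=goal(az,[564.5,343.5,200],q);print(az,g.round(3),c.round(3),fk6(g,d)[2].round(0))
sg=min((1,-1),key=lambda s:np.abs(full(q,s)[1]-M).max())
g,c=goal(68,[564.5,343.5,200],q);g=np.r_[g,q[5]]
N=24;x0,M0=full(q,sg)
for i in range(1,N+1):
    t=i/N;x,M=full(q+(g-q)*t,sg);rv=R.from_matrix(M@M0.T).as_rotvec()/np.radians(5)
    print(i,((x-x0)/10).round(2),rv.round(2),'tip',(x+105*M[:,2]).round(0),'j5',(x-(T-d)*M[:,2]).round(0));x0,M0=x,M
E
```

```text
1 0.76753259311208
-1 4.440892098500626e-16
56 [ 0.002  0.083 -1.24  -1.173  1.037] 721.09 [232.   0. 255.]
60 [-0.026  0.186 -1.24  -1.336  1.115] 262.712 [242.  -6. 230.]
64 [-0.046  0.28  -1.24  -1.498  1.176] 20.628 [249. -12. 207.]
68 [-0.067  0.321 -1.205 -1.526  1.254] 0.0 [267. -18. 200.]
72 [-0.085  0.343 -1.147 -1.49   1.341] 0.0 [293. -25. 200.]
76 [-0.096  0.367 -1.088 -1.455  1.423] 0.0 [320. -31. 200.]
1 [ 2.37  0.95 -0.74] [ 0.24 -0.51  0.35] tip [655.  -5. 194.] j5 [394. -92. 485.]
2 [ 2.15  1.01 -0.7 ] [ 0.23 -0.51  0.36] tip [679.   9. 190.] j5 [409. -92. 468.]
3 [ 1.92  1.07 -0.65] [ 0.22 -0.51  0.38] tip [701.  23. 187.] j5 [422. -92. 451.]
4 [ 1.69  1.13 -0.61] [ 0.22 -0.5   0.39] tip [719.  38. 185.] j5 [434. -92. 434.]
5 [ 1.46  1.17 -0.57] [ 0.21 -0.5   0.4 ] tip [735.  54. 183.] j5 [444. -91. 417.]
6 [ 1.23  1.21 -0.52] [ 0.2  -0.49  0.41] tip [749.  70. 182.] j5 [453. -89. 401.]
7 [ 0.99  1.25 -0.48] [ 0.19 -0.49  0.42] tip [760.  86. 181.] j5 [461. -87. 385.]
8 [ 0.76  1.28 -0.44] [ 0.18 -0.49  0.43] tip [767. 103. 181.] j5 [468. -85. 369.]
9 [ 0.52  1.3  -
[... 626 characters left out ...]
6. 189.] j5 [475. -59. 260.]
17 [-1.21  1.25 -0.16] [ 0.07 -0.46  0.5 ] tip [721. 251. 190.] j5 [470. -55. 250.]
18 [-1.39  1.22 -0.13] [ 0.06 -0.46  0.51] tip [704. 267. 192.] j5 [465. -51. 240.]
19 [-1.57  1.18 -0.11] [ 0.05 -0.45  0.51] tip [685. 281. 193.] j5 [459. -47. 231.]
20 [-1.73  1.13 -0.1 ] [ 0.03 -0.45  0.52] tip [664. 295. 195.] j5 [452. -43. 223.]
21 [-1.88  1.08 -0.08] [ 0.02 -0.45  0.52] tip [642. 308. 196.] j5 [443. -39. 216.]
22 [-2.03  1.03 -0.07] [ 0.   -0.45  0.52] tip [617. 321. 198.] j5 [435. -35. 210.]
23 [-2.15  0.97 -0.05] [-0.01 -0.45  0.52] tip [592. 333. 199.] j5 [425. -32. 204.]
24 [-2.27  0.9  -0.04] [-0.02 -0.45  0.52] tip [564. 344. 200.] j5 [414. -28. 200.]
```

Run:
```python
from fk6 import *
from bench import ctrl
import json
o=ctrl.observe();q=o['joints'];sg=-1
g,c=goal(72,[564.5,343.5,200],q);g=np.r_[g,q[5]];w=g.copy();w[0]-=np.radians(22)
print(g)
x0,M0=full(q,sg);rows=[]
for a,b,N in((q,w,25),(w,g,9)):
  for i in range(1,N+1):
    x,M=full(a+(b-a)*i/N,sg);rv=R.from_matrix(M@M0.T).as_rotvec()/np.radians(5)
    rows.append([1]+[round(float(v),2) for v in np.r_[(x-x0)/10,rv]])
    if i%5==0:print(i,'tcp',x.round(0),'tip',(x+105*M[:,2]).round(0),'j5',(x-(T-d)*M[:,2]).round(0))
    x0,M0=x,M
for k in range(0,34,10):print(json.dumps(rows[k:k+10]))
```

```text
[-0.08464809  0.34325175 -1.14695445 -1.49020621  1.34128515  1.16179133]
5 tcp [658. -35. 251.] tip [737.  -2. 190.] j5 [ 437. -127.  424.]
10 tcp [704. -31. 233.] tip [789.  14. 192.] j5 [ 464. -159.  350.]
15 tcp [702. -21. 221.] tip [787.  36. 198.] j5 [ 463. -183.  285.]
20 tcp [659.  -2. 211.] tip [738.  67. 203.] j5 [ 438. -197.  234.]
25 tcp [585.  27. 200.] tip [652. 107. 200.] j5 [ 395. -200.  200.]
5 tcp [566. 150. 200.] tip [615. 243. 200.] j5 [ 428. -112.  200.]
[[1, 2.28, 0.05, -0.61, 0.25, -0.5, 0.18], [1, 2.09, 0.04, -0.56, 0.24, -0.5, 0.19], [1, 1.9, 0.04, -0.52, 0.22, -0.5, 0.2], [1, 1.71, 0.04, -0.49, 0.21, -0.5, 0.22], [1, 1.51, 0.04, -0.45, 0.19, -0.5, 0.23], [1, 1.31, 0.05, -0.42, 0.17, -0.5, 0.24], [1, 1.12, 0.06, -0.38, 0.16, -0.5, 0.25], [1, 0.92, 0.07, -0.35, 0.14, -0.49, 0.26], [1, 0.72, 0.09, -0.33, 0.12, -0.49, 0.27], [1, 0.53, 0.12, -0.3, 0.1, -0.49, 0.28]]
[[1, 0.33, 0.14, -0.28, 0.09, -0.48, 0.29], [1, 0.15, 0.17, -0.26, 0.07, -0.48, 0.3], [1, -0.04, 0.2, -0.24, 0.05, -0.47, 0.31], [1, -0.22, 0.24, -0.23, 0.03, -0.47, 0.32], [1, -0.39, 0.27, -0.22, 0.01, -0.46, 0.32], [1, -0.56, 0.31, -0.21, -0.01, -0.46, 0.33], [1, -0.72, 0.35, -0.2, -0.03, -0.45, 0.33], [1, -0.87, 0.38, -0.2, -0.05, -0.44, 0.34], [1, -1.01, 0.42, -0.2, -0.07, -0.44, 0.34], [1, -1.15, 0.46, -0.2, -0.09, -0.43, 0.35]]
[[1, -1.28, 0.5, -0.2, -0.11, -0.42, 0.35], [1, -1.39, 0.54, -0.21, -0.13, -0.41, 0.35], [1, -1.5, 0.57, -0.21, -0.15, -0.4, 0.36], [1, -1.6, 0.6, -0.22, -0.16, -0.4, 0.36], [1, -1.68, 0.63, -0.23, -0.18, -0.39, 0.36], [1, -0.17, 2.49, 0.0, 0.0, 0.0, 0.49], [1, -0.27, 2.48, 0.0, 0.0, 0.0, 0.49], [1, -0.38, 2.47, 0.0, -0.0, -0.0, 0.49], [1, -0.48, 2.45, 0.0, 0.0, 0.0, 0.49], [1, -0.59, 2.43, 0.0, -0.0, -0.0, 0.49]]
[[1, -0.69, 2.4, 0.0, 0.0, 0.0, 0.49], [1, -0.79, 2.37, 0.0, -0.0, -0.0, 0.49], [1, -0.89, 2.33, 0.0, 0.0, 0.0, 0.49], [1, -0.99, 2.29, 0.0, -0.0, -0.0, 0.49]]
```

Request:
apply_moves([
  [1,2.3,0.05,-0.6,0.25,-0.5,0.18],
  [1,2.1,0.05,-0.55,0.24,-0.5,0.19],
  [1,1.9,0.05,-0.5,0.22,-0.5,0.2],
  [1,1.7,0.05,-0.5,0.21,-0.5,0.22],
  [1,1.5,0.05,-0.45,0.19,-0.5,0.23],
  [1,1.3,0.05,-0.4,0.17,-0.5,0.24],
  [1,1.1,0.05,-0.4,0.16,-0.5,0.25],
  [1,0.9,0.05,-0.35,0.14,-0.49,0.26],
  [1,0.7,0.1,-0.35,0.12,-0.49,0.27],
  [1,0.5,0.1,-0.3,0.1,-0.49,0.28],
])

```text
clock: 17.6
ee_pos: [703.1, -30.1, 233.1]
eef_rot: [0.425, 0.718, 0.47, 0.287]
force: [-0.1, -0.2, -1.4]
finger_gap: 20.3
finger_force: 79.1
```

Request:
apply_moves([
  [1,0.35,0.15,-0.3,0.09,-0.48,0.29],
  [1,0.15,0.15,-0.25,0.07,-0.48,0.3],
  [1,-0.05,0.2,-0.25,0.05,-0.47,0.31],
  [1,-0.2,0.25,-0.25,0.03,-0.47,0.32],
  [1,-0.4,0.25,-0.2,0.01,-0.46,0.32],
  [1,-0.55,0.3,-0.2,-0.01,-0.46,0.33],
  [1,-0.7,0.35,-0.2,-0.03,-0.45,0.33],
  [1,-0.85,0.4,-0.2,-0.05,-0.44,0.34],
  [1,-1.0,0.4,-0.2,-0.07,-0.44,0.34],
  [1,-1.15,0.45,-0.2,-0.09,-0.43,0.35],
])

```text
clock: 18.6
ee_pos: [658.8, -1.2, 210.9]
eef_rot: [0.218, 0.701, 0.581, 0.352]
force: [0.2, -0.8, -2.0]
finger_gap: 20.2
finger_force: 79.2
```

Request:
apply_moves([
  [1,-1.3,0.5,-0.2,-0.11,-0.42,0.35],
  [1,-1.4,0.55,-0.2,-0.13,-0.41,0.35],
  [1,-1.5,0.55,-0.2,-0.15,-0.4,0.36],
  [1,-1.6,0.6,-0.2,-0.16,-0.4,0.36],
  [1,-1.7,0.65,-0.25,-0.18,-0.39,0.36],
  [1,0,0,0,0,0,0],
  [1,0,0,0,0,0,0],
])

```text
clock: 19.3
ee_pos: [584.5, 26.6, 200.1]
eef_rot: [0.101, 0.7, 0.601, 0.372]
force: [1.1, -0.4, -2.2]
finger_gap: 19.7
finger_force: 79.3
```

Run:
```python
from h import *
from fk6 import R
o=ctrl.observe();x=o['ee_pos'];u=R.from_quat(o['eef_rot']).as_matrix()[:,2]
print(x,o['force'],o['joints'].round(3),u.round(3),'tip',x+105*u)
snap('scene','s9.png',s=1.4)
```

```text
[584.50703963  26.58529446 200.1070476 ] [ 1.07928827 -0.35384344 -2.16852471] [-0.469  0.342 -1.147 -1.487  1.341  1.159] [ 0.643  0.766 -0.   ] tip [651.99559444 107.02343007 200.07085456]
```

View pics/s9.png

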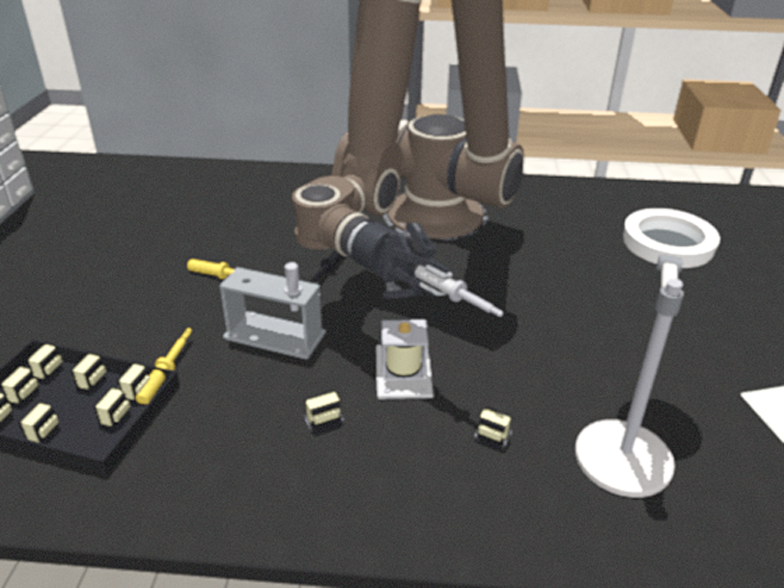

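The gauge is level, tip at (502,314), with everything clear and the plug and transformers in place. Now I'll sweep it under the lens at (671,237).

Request:
apply_moves([
  [1,-0.15,2.5,0,0,0,0.49],
  [1,-0.3,2.5,0,0,0,0.49],
  [1,-0.4,2.45,0,0,0,0.49],
  [1,-0.5,2.45,0,0,0,0.49],
  [1,-0.6,2.45,0,0,0,0.49],
  [1,-0.7,2.4,0,0,0,0.49],
  [1,-0.8,2.35,0,0,0,0.49],
  [1,-0.9,2.35,0,0,0,0.49],
  [1,-0.5,1.3,0,0,0,0.29],
  [1,-0.4,1.0,0,0,0,0.2],
])

```text
clock: 20.35
ee_pos: [531.3, 245.1, 200.9]
eef_rot: [-0.036, 0.706, 0.661, 0.25]
force: [0.0, -0.2, -0.6]
finger_gap: 20.2
finger_force: 79.1
```

Request:
apply_moves([
  [1,0,0,0,0,0,0],
  [1,0,0,0,0,0,0],
  [1,0,0,0,0,0,0],
  [1,0,0,0,0,0,0],
  [1,0,0,0,0,0,0],
  [1,0,0,0,0,0,0],
  [1,0,0,0,0,0,0],
  [1,0,0,0,0,0,0],
])

```text
clock: 21.15
ee_pos: [531.1, 244.1, 200.3]
eef_rot: [-0.035, 0.706, 0.661, 0.251]
force: [-1.1, -0.1, -1.8]
finger_gap: 20.0
finger_force: 79.1
```

Run:
```python
from h import *
from fk6 import R
o=ctrl.observe();x=o['ee_pos'];u=R.from_quat(o['eef_rot']).as_matrix()[:,2]
tip=x+105*u
print(x,o['force'],o['finger_force'],u.round(3),'tip',tip,abs(o['qvel']).max())
for n in('scene','top'):print(n,proj(n,tip),proj(n,[564.5,343.5,278]))
s=optics.camera('scene');t=optics.camera('top')
Rz=lambda i,x0,y0,x1,y1,f:cv2.resize(i[y0:y1,x0:x1],None,fx=f,fy=f,interpolation=cv2.INTER_CUBIC)
cv2.imwrite('pics/c10.png',np.hstack([Rz(s,400,120,530,260,3),Rz(t,60,100,190,240,3)]))
```

```text
[531.09051743 244.11455872 200.27728252] [-1.07188879 -0.05738761 -1.78877324] 79.12111759185791 [ 0.308  0.952 -0.   ] tip [563.38370051 344.02527041 200.27342408] 0.0018499519902660947
scene [468.3 206. ] [476.8 174.9]
top [114.2 185.1] [103.1 176.4]
```

View pics/c10.png

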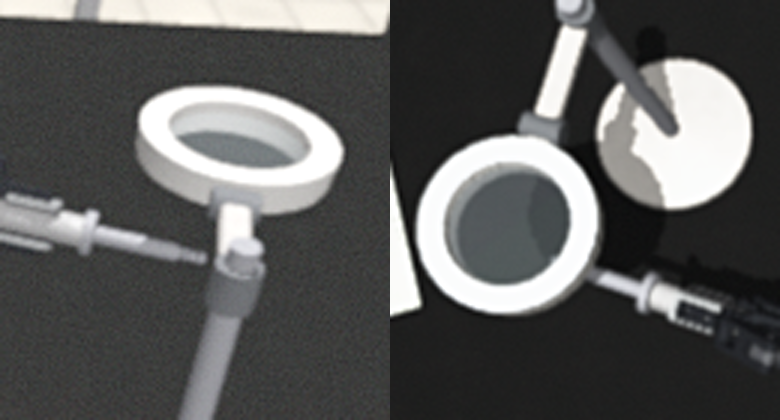

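The tip is at scene crop (205,258), exactly where the pose predicts (468,206). It is level under the lens centre, clear of the ring and still.

```bash
python3 -c "
from bench import close_job
print(close_job())"
```

```text
the job is handed in; nothing more can be done
None
```

I handed the job in: the depth gauge was seated in the guide tube and drawn out with its pin still pushed in. It is now held still and level under the magnifier, with its tip an estimated 2 mm from the reading spot; the judge returned no verdict. The plug gauge and transformers looked untouched, but the three look-alike gauges standing loose fell over on the bench early on; I didn't find out why.

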